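Hold a culture tube under the stereo microscope

ROBOT

A 6-joint arm with a two-finger parallel gripper is mounted at the origin on the work surface. World frame = base frame: x ahead of the robot, y to its left, z up, the work surface at z = 0. Lengths are in m, angles in degrees, forces in N, time in s.
With the tool pointing down it reaches from about 0.25 to 0.725 m from the base axis. Payload 9.7 kg.
Tool frame: the origin (TCP) lies between the finger pads; the fingertips stand bot.tcp_to_tips ahead of it and the grasp point (between the pads) lies 2 mm behind it (bot.tcp_to_tips is the distance from the TCP to the fingertips, in m); z points along the fingers, y is the line along which they close (so a half turn about z gives the same grasp; the last joint's range is limited). The gripper opens to 85 mm and grips with 20 to 120 N. Pads are 22 mm wide; open, the fingers measure 114 mm over their backs; the gripper's body (76 mm by 85 mm) begins 54 mm behind the grasp point. The pads swing forward as they close: fully open they stand 13 mm farther back than shut.
Start: joints at [69.672, 4.979, 10.078, 95.1, 0, 90], TCP at [0.191, 0.516, 0.248] pointing down, gripper open.
Joint ranges: [-179.16, 179.16], [-48.56, 103.87], [-65.8, 70.77], [-126.05, 130.52], [-82.76, 87.17], [-180, 180]. Speed limits (degrees/s): [127.2, 127.2, 147.25, 180, 180, 180].

INTERFACE

Orientations are given as [roll, pitch, yaw] about the fixed x, y, z axes, in that order (R = Rz(yaw) Ry(pitch) Rx(roll)).
In Python, from workcell import sensors, camera, camera_params, bot gives the robot as it stands.
- The arm moves only by the tool apply_moves, never from a script. Its argument "motion" is a list of rows, each an object with "jaw": the opening, from -1 (shut) to 1 (fully open); "xyz": the shift along the tool's x, y, z in mm, a list of three; "twist": the turn about the tool's z in rad. A call has 1 to 5 rows; each row is the pose to reach, as a shift and turn from the pose commanded when the call began, along the tool's axes at that moment; what a row does not reach only later rows make up. A row lasts 1/8 s, in which the tool goes at most 62.5 mm and 10.7 degrees, less where a joint would pass 70% of its speed; a pose out of reach is approached as far as the arm can. A call with a gripper value outside its range is refused whole. The fingers move at their own pace and stop on an object; "grip_force" is the grip in N (left out, the last holds). Time passes only in rows, so rows that repeat a pose let the fingers close. It gives the time, the measured TCP pose, the force, the opening and the grip force at its end, in the units of the state.
- sensors.get_obs(): the state, without advancing time (a new reading comes with each control period).
- camera(name): name is "scene" or "side" or "wrist"; returns (picture, depth): 420x560x3 uint8, red, green, blue; 420x560 float32, m along the optical axis (not along the pixel's ray), 0 where there is no reading.
- camera_params(name): a dict with "mtx" (3x3 intrinsics, pixels), "rvec" (rotation vector, rad) and "tvec" (3), from world to camera coordinates, as OpenCV has them. Camera axes: x right, y down, z forward; pixel columns grow to the right and rows downward; lengths in m; the calibration is good to about 2 mm. A picture is of the moment at which its call begins: read the wrist's pose just before it. camera_params takes no time and is no camera call; for the wrist camera it gives the pose at the moment of the call.
- bot.job_done(): hands the job in; it is judged then, once.
The state is a dict: "time": time; "q": joint angles; "qd": joint speeds; "joint_efforts": joint torques, N m; "ee_pos": TCP position; "tcp_rot": TCP orientation; "wrist_force": force on the tool from outside, world axes, zero at the start; "torque": the same for the moment, N m; "opening": finger opening in m; "grasp_force": force on a finger pad.
Only numpy, scipy, OpenCV 4.12 (cv2) and the standard library are available. Lean on these libraries where they do the work, as an engineer would, in place of code of your own. Each camera call takes 0.05 s, during which the arm holds its last target. There are 200 camera calls.

TASK

Draw the red-capped culture tube straight up out of the wire rack and, once clear, lean it over in the air, cap end up, about halfway between upright and lying flat. Hold it under the stereo microscope with the plantlet near its bottom straight below the objective, about midway between lens and stage, and finish while still holding it there, still and touching nothing but your fingers. Do not bump the microscope, and leave the other tubes and everything else where they are.

Things in the scene. Friction and masses are not known exactly. Their poses are not given: they have to be found in the camera images.
- tube_red: the tube to show: rigid closed round glass culture tube, 25 mm diameter, 154 mm tall with its ribbed red cap (30 mm diameter, the top 38 mm, 116 to 154 mm above the origin), about 70 g; the cap stands a firm grip (25 N). Origin: centre of its underside; z runs along the tube to the cap. Starts nearly upright in one of four rack cells, underside 4 mm above the work surface.
- tube_red_plant (a point): the small green plantlet inside the red-capped tube, growing on a brown fibre plug: the point on the tube's axis 42 mm above its underside
- tube_blue: bystander: another culture tube, same shape and size as tube_red, with a blue cap, in another cell of the rack; leave it there
- tube_white: bystander: another culture tube, same shape and size as tube_red, with a white cap, in another cell of the rack; leave it there
- tube_grey: bystander: another culture tube, same shape and size as tube_red, with a grey cap, in another cell of the rack; leave it there
- rack: fixed stainless wire tube rack, 224 mm long (its y), 68 wide, 85 high, 2 x 7 open square cells (28 mm clear). Origin: centre of its underside. Four tubes stand in cells at (x, y) = (-15.5, -93), (15.5, -31), (-15.5, 31), (15.5, 93) mm, which in which varies; 69 mm between neighbours' axes: open a wide gripper only part way. Tube tops are 158 mm above the work surface.
- microscope: white stereo microscope with blue eyepieces, fixed, 0.44 m high. Origin: on the optical axis at the work surface; -x is its open front, +x points to the pillar (x 95 to 190 mm). Base plate x -80 to 190, y -100 to 100 mm, 26 mm thick. Above 250 mm its head reaches 54 mm from the axis to the front, 70 mm to each side. The space before and below the head is free.
- stage (a point): centre of the top of the microscope's round black stage plate (95 mm diameter), on the optical axis, 30 mm above the work surface; axes as the microscope's
- lens (a point): centre of the objective's lower face, on the optical axis, 140 mm straight above the stage. The objective is round, 58 mm in diameter here, widening to 92 mm diameter 80 mm higher
- dishes: bystander: stack of three clear Petri dishes, 93 mm diameter, 46 mm high
- bottle: bystander: glass bottle with an orange cap, 70 mm diameter, 150 mm high
- jar: bystander: glass jar with a brown paper cover, 72 mm diameter, 110 mm high
- forceps: bystander: steel forceps lying flat, 160 mm long, 10 mm high
- tin: bystander: flat round steel tin, 88 mm diameter, 36 mm high
There are look-alikes about, which are no part of the job. What is shaped like the tube_red but yellow is not meant.

How it is judged:
By the outcome, as a careful person would: the job done as asked, in the order asked, and still so for the second after the job is handed in, while the arm keeps its last pose, push and grip.
It also fails if it takes over 38 s, if anything falls off the work surface, if the arm or the gripper's body presses on something with over 40 N, if the wrist force passes 120 N, or if a joint passes its speed limit or range.

## Working session

There is one attempt and no reset: what is moved stays moved. The work goes in short steps, Python scripts to look and compute and a tool call to move; the robot and the scene stay as the last step left them, time stands still between calls to the robot, and variables do not carry over. Pictures are saved under pics/ and viewed, at most 10 in all, crops included, and the job is handed in when it is done.

Besides the shell and the picture viewer there is one more tool, called after ">>>" by a JSON object that holds its "name" and its "arguments". apply_moves: Moves the arm, as the interface text tells. Its arguments: {"type":"object","properties":{"motion":{"type":"array","items":{"type":"object","properties":{"jaw":{"type":"number"},"xyz":{"type":"array","items":{"type":"number"}},"twist":{"type":"number"}}}},"grip_force":{"type":"number"}},"required":["motion"]}

```bash
ls; mkdir -p pics
python3 - <<'E'
from workcell import sensors,camera,camera_params,bot
import cv2,numpy as np
o=sensors.get_obs(); print(o); print([a for a in dir(bot) if a[0]!='_'],bot.tcp_to_tips)
for n in("scene","side"):
    p,d=camera(n); cv2.imwrite(f"pics/{n}0.png",p[...,::-1]); np.savez(f"pics/{n}0.npz",p=p,d=d,**camera_params(n))
E
```

```text
pics
{'time': 0.0, 'q': array([ 6.96709513e+01,  5.01139811e+00,  1.00337274e+01,  9.50994729e+01,
       -6.19833494e-04,  9.00021756e+01]), 'qd': array([ 0.03471183, -0.02785084, -0.07076035,  0.04210329,  0.02132207,
       -0.07445514]), 'joint_efforts': array([-1.56568887e-03, -5.20398688e+01,  4.64795423e+01,  1.66603649e-02,
       -2.91737126e-05,  3.07589585e-05]), 'ee_pos': array([0.1910059 , 0.51554424, 0.24757369]), 'tcp_rot': array([-1.79922856e+02,  6.22762131e-04,  1.59668777e+02]), 'wrist_force': array([ 0.03119316,  1.13041385, -0.07057229]), 'torque': array([-0.04703072,  0.01186495, -0.00341519]), 'grasp_force': 0.0, 'opening': 0.08548876887956522}
['PlanningError', 'job_done', 'tcp_to_tips'] 0.017
```

View pics/scene0.png

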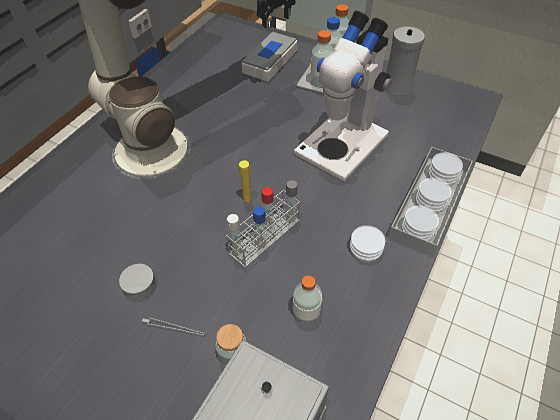

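View pics/side0.png

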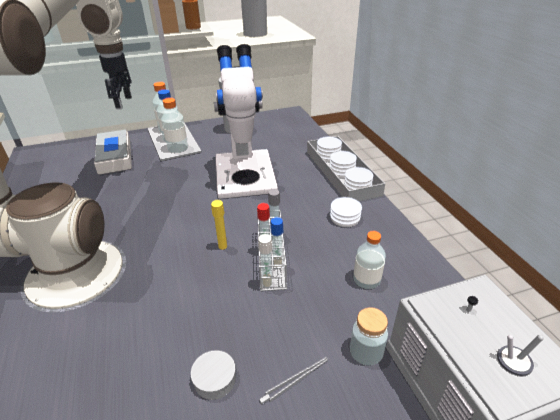

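```bash
cat > h.py <<'E'
import cv2,numpy as np
def load(n):
    z=np.load(f"pics/{n}.npz"); return z['p'],z['d'],z['mtx'],cv2.Rodrigues(z['rvec'])[0],z['tvec'].ravel()
def pc(n):
    p,d,K,R,t=load(n); v,u=np.mgrid[:d.shape[0],:d.shape[1]]
    c=np.stack([(u-K[0,2])/K[0,0]*d,(v-K[1,2])/K[1,1]*d,d],-1)
    return p.astype(int),d,(c-t)@R
E
python3 - <<'E'
from h import *
np.set_printoptions(precision=3,suppress=True)
def box(u,v,r): return slice(v-r,v+r+1),slice(u-r,u+r+1)
pts={'scene0':dict(red=(267,194),blue=(259,214),white=(233,222),grey=(291,187),yellow=(244,165),stage=(333,148),dishes=(368,240),bottle=(308,285),jar=(230,337),tin=(137,278),fig=(175,325),baseL=(297,147),baseR=(387,128),baseF=(346,176)),
'side0':dict(red=(263,211),blue=(277,226),white=(265,242),grey=(274,198),yellow=(218,207),stage=(246,177),obj=(240,148),dishes=(346,210),bottle=(374,240),jar=(371,320),tin=(213,366))}
for n,D in pts.items():
    p,d,w=pc(n); z=np.load(f"pics/{n}.npz"); R=cv2.Rodrigues(z['rvec'])[0]; print(n,'cam',-R.T@z['tvec'].ravel())
    for k,(u,v) in D.items():
        q=w[box(u,v,1)].reshape(-1,3); print(k,np.median(q,0),p[v,u])
    # caps: points at z 0.12-0.165, by colour
    r,g,b=[p[...,i] for i in range(3)]; Z=w[...,2]; ok=(Z>.115)&(Z<.165)&(d>0)
    for k,m in dict(red=(r>110)&(g<60)&(b<80),blue=(b>110)&(r<80)).items():
        m=m&ok; q=w[m]; t=q[q[:,2]>.155]; print(k,m.sum(),q.mean(0),t.mean(0) if len(t) else 0,len(t))
    # stage black disc
    m=(abs(Z-.030)<.006)&(p.sum(-1)<130)&(np.hypot(w[...,0]-np.median(w[box(*D['stage'],1)][...,0]),w[...,1]-np.median(w[box(*D['stage'],1)][...,1]))<.1); q=w[m]
    c,rr=cv2.minEnclosingCircle(q[:,:2].astype(np.float32)); print('stage disc',m.sum(),q.mean(0),c,rr)
    m=(abs(Z-.026)<.006)&(p.min(-1)>150)&(np.hypot(w[...,0]-c[0],w[...,1]-c[1])<.25); q=w[m]; print('base',cv2.minAreaRect(q[:,:2].astype(np.float32)))
    # table-top things map
E
```

```text
scene0 cam [ 0.934 -0.786  1.106]
red [ 0.505 -0.099  0.159] [233  64  60]
blue [ 0.519 -0.165  0.158] [ 61 106 197]
white [ 0.475 -0.217  0.159] [241 244 240]
grey [ 0.548 -0.047  0.158] [155 149 148]
yellow [ 0.394 -0.034  0.157] [230 225  90]
stage [0.537 0.263 0.033] [51 49 49]
dishes [ 0.776 -0.029  0.048] [223 226 229]
bottle [ 0.719 -0.283  0.151] [228 129  68]
jar [ 0.618 -0.462  0.111] [216 164 116]
tin [ 0.297 -0.417  0.037] [181 179 172]
fig [ 0.448 -0.467  0.005] [139 137 133]
baseL [0.432 0.217 0.027] [239 243 242]
baseR [0.648 0.47  0.003] [96 94 97]
baseF [0.621 0.182 0.024] [173 164 158]
red 49 [ 0.534 -0.119  0.153] [ 0.5   -0.091  0.159] 30
blue 84 [ 0.514 -0.157  0.159] [ 0.514 -0.157  0.159] 82
stage disc 60 [0.529 0.255 0.031] (0.5117964744567871, 0.25302475690841675) 0.0725116953253746
base ((0.5449309349060059, 0.31902825832366943), (0.2737537920475006, 0.1978975534439087), 80.40023803710938)
side0 cam [ 0.294 -0.882  0.762]
red [ 0.496 -0.102  0.151] [133  31  32]
blue [ 0.511 -0.171  0.152] [ 33  62 125]
white [ 0.465 -0.222  0.156] [255 255 255]
grey [ 0.542 -0.051  0.146] [91 87 91]
yellow [ 0.392 -0.046  0.151] [188 160  55]
stage [0.536 0.258 0.03 ] [28 31 33]
obj [0.549 0.384 0.076] [108 108 110]
dishes [ 0.765 -0.046  0.046] [254 254 255]
bottle [ 0.709 -0.287  0.147] [168  82  37]
jar [ 0.612 -0.462  0.109] [252 220 156]
tin [ 0.296 -0.412  0.036] [237 236 235]
red 121 [ 0.496 -0.101  0.142] [ 0.497 -0.101  0.157] 16
blue 189 [ 0.512 -0.165  0.146] [ 0.514 -0.16   0.157] 71
stage disc 261 [0.533 0.263 0.03 ] (0.5099002718925476, 0.252920925617218) 0.07071679830551147
base ((0.5441817045211792, 0.31640124320983887), (0.2755908966064453, 0.1990603506565094), 80.35429382324219)
```

Run:
```python
from h import *
a=cv2.imread('pics/scene0.png')[140:270,205:325]; b=cv2.imread('pics/side0.png')[180:300,195:305]
cv2.imwrite('pics/crop1.png',np.hstack([cv2.resize(a,(390,423),interpolation=2),cv2.resize(b,(388,423),interpolation=2)]))
```

```text
(no output)
```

View pics/crop1.png

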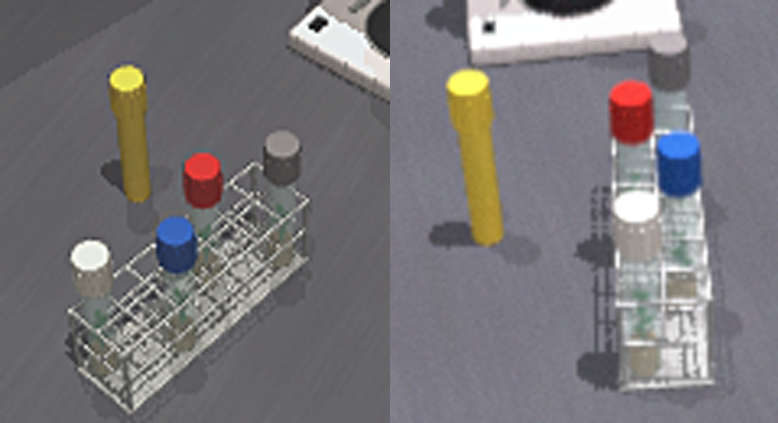

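>>> {"name": "apply_moves", "arguments": {"motion": [{"xyz": [0,0,-60],"jaw": 0},{"xyz": [0,0,-120]},{"xyz": [0,0,-180]},{"xyz": [0,0,-240]},{"xyz": [0,0,-300]}]}}

```text
validation failed for argument at $.mo...
```

>>> {"name": "apply_moves", "arguments": {"motion": [{"xyz": [0,0,-60],"twist": 0,"jaw": 0.3},{"xyz": [0,0,-120],"twist": 0,"jaw": 0.3},{"xyz": [0,0,-180],"twist": 0,"jaw": 0.3},{"xyz": [0,0,-240],"twist": 0,"jaw": 0.3},{"xyz": [0,0,-300],"twist": 0,"jaw": 0.3}]}}

```text
time: 0.72
ee_pos: [0.196, 0.529, 0.5005]
tcp_rot: [177.4, -0.0, 159.7]
wrist_force: [-0.5, 0.4, 1.5]
opening: 0.0557
grasp_force: 0.0
```

>>> {"name": "apply_moves", "arguments": {"motion": [{"xyz": [0,0,-60],"twist": 0,"jaw": 0.3},{"xyz": [0,0,-120],"twist": 0,"jaw": 0.3},{"xyz": [0,0,-180],"twist": 0,"jaw": 0.3},{"xyz": [0,0,-240],"twist": 0,"jaw": 0.3}]}}

```text
time: 1.23
ee_pos: [0.1871, 0.5048, 0.5461]
tcp_rot: [172.7, 0.0, 159.7]
wrist_force: [0.1, 0.4, -0.0]
opening: 0.0555
grasp_force: 0.0
```

```bash
python3 -c "
from workcell import sensors
o=sensors.get_obs();print(o['q'],o['qd'],o['ee_pos'],o['tcp_rot'])"
```

```text
[ 6.96690323e+01  2.29642737e+01  7.07042629e+01  1.30453954e+02
 -3.04328503e-04  8.99990750e+01] [ 0.02293292 -2.20086852 -0.33261952 -0.08103612  0.05082275  0.0456565 ] [0.18705306 0.50482731 0.54607685] [1.72713965e+02 4.19180803e-04 1.59669911e+02]
```

>>> {"name": "apply_moves", "arguments": {"motion": [{"xyz": [0,0,0],"twist": 0,"jaw": 0.3}]}}

```text
time: 1.35
ee_pos: [0.1871, 0.5051, 0.5455]
tcp_rot: [172.8, -0.0, 159.7]
wrist_force: [0.4, -0.1, 1.8]
opening: 0.0554
grasp_force: 0.0
```

>>> {"name": "apply_moves", "arguments": {"motion": [{"xyz": [0,0,50],"twist": 0,"jaw": 0.3},{"xyz": [0,0,100],"twist": 0,"jaw": 0.3}]}}

```text
time: 1.6
ee_pos: [0.1915, 0.517, 0.4761]
tcp_rot: [172.7, -0.0, 159.7]
wrist_force: [0.2, 0.2, 1.2]
opening: 0.0559
grasp_force: 0.0
```

```bash
python3 -c "
from workcell import sensors
o=sensors.get_obs();print(o['q'],o['ee_pos'],o['tcp_rot'])"
```

```text
[6.96698113e+01 1.15662747e+01 4.46595366e+01 1.15820594e+02
 1.77652573e-03 9.00001391e+01] [0.19154945 0.51701207 0.47609674] [ 1.72727332e+02 -1.77984467e-03  1.59669898e+02]
```

```bash
cat >> h.py <<'E'
from scipy.spatial.transform import Rotation as Ro
def sh(*targets):
    from workcell import sensors
    o=sensors.get_obs(); R=Ro.from_euler('xyz',o['tcp_rot'],degrees=True).as_matrix()
    print('q',o['q'].round(1),'pos',o['ee_pos'].round(4),'rot',o['tcp_rot'].round(1),'toolz',R[:,2].round(3))
    for t in targets: d=(np.array(t)-o['ee_pos'])*1000; print(t,'shift',(R.T@d).round(1),'dist',round(float(np.linalg.norm(d))))
E
python3 -c "
from h import *
sh([.36,.21,.43],[.49,-.1,.36])"
```

```text
q [ 69.7  11.6  44.7 115.8   0.   90. ] pos [0.1915 0.517  0.4761] rot [172.7  -0.  159.7] toolz [ 0.044  0.119 -0.992]
[0.36, 0.21, 0.43] shift [-264.6 -233.4   16.7] dist 353
[0.49, -0.1, 0.36] shift [-494.2 -485.8   55. ] dist 695
```

>>> {"name": "apply_moves", "arguments": {"motion": [{"xyz": [-45,-40,3],"twist": 0,"jaw": 0.3},{"xyz": [-90,-80,6],"twist": 0,"jaw": 0.3},{"xyz": [-135,-120,9],"twist": 0,"jaw": 0.3},{"xyz": [-180,-160,12],"twist": 0,"jaw": 0.3},{"xyz": [-225,-200,15],"twist": 0,"jaw": 0.3}]}}

```text
time: 2.22
ee_pos: [0.3344, 0.2521, 0.4364]
tcp_rot: [172.8, -0.0, 159.7]
wrist_force: [0.7, 0.4, -0.2]
opening: 0.0555
grasp_force: 0.0
```

```bash
python3 -c "
from h import *
sh([.49,-.1,.36])"
```

```text
q [ 34.4  -9.2  18.2 111.6   4.1  54.9] pos [0.3344 0.2521 0.4364] rot [172.8  -0.  159.7] toolz [ 0.043  0.117 -0.992]
[0.49, -0.1, 0.36] shift [-268.1 -283.7   41.3] dist 392
```

>>> {"name": "apply_moves", "arguments": {"motion": [{"xyz": [-40,-42,6],"twist": -0.18,"jaw": 0.3},{"xyz": [-80,-84,12],"twist": -0.36,"jaw": 0.3},{"xyz": [-120,-127,18],"twist": -0.54,"jaw": 0.3},{"xyz": [-160,-170,25],"twist": -0.72,"jaw": 0.3},{"xyz": [-200,-212,31],"twist": -0.9,"jaw": 0.3}]}}

```text
time: 2.85
ee_pos: [0.435, 0.0262, 0.3872]
tcp_rot: [174.8, 4.9, -156.6]
wrist_force: [-0.1, 0.9, 0.4]
opening: 0.0553
grasp_force: 0.0
```

```bash
python3 -c "
from h import *
sh([.49,-.1,.36])"
```

```text
q [ -0.7  -7.3  13.8 108.7   6.7 -24.1] pos [0.435  0.0262 0.3872] rot [ 174.8    4.9 -156.6] toolz [ 0.043  0.117 -0.992]
[0.49, -0.1, 0.36] shift [   1.9 -139.6   14.6] dist 140
```

>>> {"name": "apply_moves", "arguments": {"motion": [{"xyz": [5,-40,4],"twist": -0.18,"jaw": 0.3},{"xyz": [10,-75,8],"twist": -0.36,"jaw": 0.3},{"xyz": [14,-98,10],"twist": -0.54,"jaw": 0.3},{"xyz": [14,-98,10],"twist": -0.67,"jaw": 0.3},{"xyz": [14,-98,10],"twist": -0.67,"jaw": 0.3}]}}

```text
time: 3.48
ee_pos: [0.4612, -0.0662, 0.3674]
tcp_rot: [178.9, 7.1, -118.5]
wrist_force: [0.2, 0.0, 0.8]
opening: 0.0554
grasp_force: 0.0
```

Run:
```python
from h import *
from workcell import camera,camera_params
sh([.5,-.097,.148])
P=camera_params("wrist"); p,d=camera("wrist"); cv2.imwrite("pics/w1.png",p[...,::-1]); np.savez("pics/w1.npz",p=p,d=d,**P)
p,d,w=pc("w1"); Z=w[...,2]
hsv=cv2.cvtColor(p.astype(np.uint8),cv2.COLOR_RGB2HSV)
top=(abs(Z-.158)<.006)&(d>0)
n,l,st,ce=cv2.connectedComponentsWithStats(top.astype(np.uint8))
for i in range(1,n):
    if st[i,4]>40: m=l==i; c,r=cv2.minEnclosingCircle(w[m][:,:2].astype(np.float32)); print(ce[i].round(),st[i,4],np.round(c,4),round(r,4),w[m].mean(0).round(4),np.median(p[m],0))
```

```text
q [-12.2  -3.1  15.3 107.5   7.1 -73.8] pos [ 0.4612 -0.0662  0.3674] rot [ 178.9    7.1 -118.5] toolz [ 0.042  0.117 -0.992]
[0.5, -0.097, 0.148] shift [ 35.5 -52.9 215.7] dist 225
[185.  10.] 790 [ 0.4691 -0.2081] 0.0151 [ 0.4703 -0.2049  0.159 ] [226. 230. 226.]
[175.  92.] 981 [ 0.514 -0.157] 0.0153 [ 0.5131 -0.1575  0.159 ] [ 69. 117. 197.]
[230. 150.] 797 [ 0.4992 -0.0903] 0.0155 [ 0.4988 -0.0906  0.1588] [227.  62.  57.]
[359. 148.] 736 [ 0.3918 -0.0316] 0.0154 [ 0.3916 -0.0323  0.1549] [161. 136.  42.]
[219. 214.] 652 [ 0.5448 -0.0379] 0.015 [ 0.5439 -0.0389  0.1587] [156. 151. 152.]
```

View pics/w1.png

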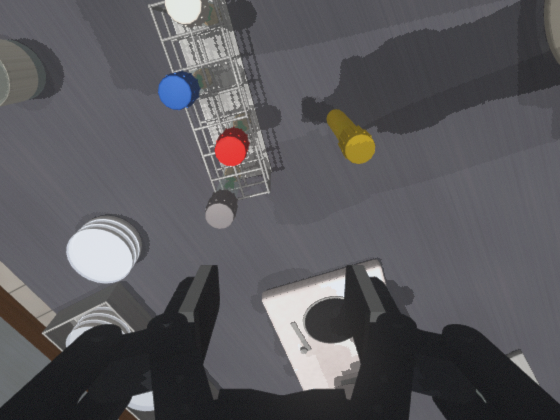

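```bash
python3 -c "
from h import *
sh([.499,-.0905,.22],[.499,-.0905,.138])"
```

```text
q [-12.2  -3.1  15.3 107.5   7.1 -73.6] pos [ 0.4612 -0.0659  0.3676] rot [ 178.9    7.1 -118.6] toolz [ 0.043  0.117 -0.992]
[0.499, -0.0905, 0.22] shift [ 21.7 -47.7 145.2] dist 154
[0.499, -0.0905, 0.138] shift [ 31.8 -49.2 226.6] dist 234
```

>>> {"name": "apply_moves", "arguments": {"motion": [{"xyz": [8,-17,50],"twist": -0.06,"jaw": 0.3},{"xyz": [16,-34,100],"twist": -0.14,"jaw": 0.3},{"xyz": [22,-48,145],"twist": -0.143,"jaw": 0.3},{"xyz": [22,-48,145],"twist": -0.143,"jaw": 0.3},{"xyz": [22,-48,145],"twist": -0.143,"jaw": 0.3}]}}

```text
time: 4.15
ee_pos: [0.4994, -0.0906, 0.2226]
tcp_rot: [-179.9, 7.2, -110.2]
wrist_force: [-0.2, -0.6, 0.4]
opening: 0.0556
grasp_force: 0.0
```

```bash
python3 -c "
from h import *
sh([.499,-.0905,.138])"
```

```text
q [-14.   -2.3  -0.5  91.    7.1 -83.8] pos [ 0.4994 -0.0906  0.2226] rot [-179.9    7.2 -110.2] toolz [ 0.045  0.116 -0.992]
[0.499, -0.0905, 0.138] shift [10.7  0.6 84. ] dist 85
```

>>> {"name": "apply_moves", "arguments": {"motion": [{"xyz": [4,0,30],"twist": 0,"jaw": 0.3},{"xyz": [8,0,60],"twist": 0,"jaw": 0.3},{"xyz": [10.5,0.5,83],"twist": 0,"jaw": 0.3},{"xyz": [10.5,0.5,83],"twist": 0,"jaw": 0.3},{"xyz": [10.5,0.5,83],"twist": 0,"jaw": 0.3}], "grip_force": 25}}

```text
time: 4.78
ee_pos: [0.4998, -0.0909, 0.1395]
tcp_rot: [-179.8, 7.2, -110.1]
wrist_force: [-0.2, 0.0, -0.1]
opening: 0.0554
grasp_force: 0.0
```

>>> {"name": "apply_moves", "arguments": {"motion": [{"xyz": [0,0,0],"twist": 0,"jaw": -1},{"xyz": [0,0,0],"twist": 0,"jaw": -1},{"xyz": [0,0,0],"twist": 0,"jaw": -1},{"xyz": [0,0,0],"twist": 0,"jaw": -1}], "grip_force": 25}}

```text
time: 5.28
ee_pos: [0.4994, -0.0909, 0.1385]
tcp_rot: [-179.9, 7.2, -110.1]
wrist_force: [-1.6, 0.2, 5.5]
opening: 0.0297
grasp_force: 24.4
```

```bash
python3 -c "
from h import *
sh([.499,-.0905,.28])"
```

```text
q [-14.1  -2.6 -10.   81.7   7.1 -83.9] pos [ 0.4994 -0.0909  0.1385] rot [-179.9    7.2 -110.1] toolz [ 0.045  0.117 -0.992]
[0.499, -0.0905, 0.28] shift [ -17.9    0.2 -140.4] dist 142
```

>>> {"name": "apply_moves", "arguments": {"motion": [{"xyz": [-1.3,0,-10],"twist": 0,"jaw": -1},{"xyz": [-3.8,0,-30],"twist": 0,"jaw": -1},{"xyz": [-6.9,0,-55],"twist": 0,"jaw": -1},{"xyz": [-10.1,0,-80],"twist": 0,"jaw": -1},{"xyz": [-13.2,0,-105],"twist": 0,"jaw": -1}]}}

```text
time: 5.9
ee_pos: [0.4988, -0.0908, 0.2443]
tcp_rot: [-179.9, 7.2, -110.1]
wrist_force: [0.4, -0.5, -1.4]
opening: 0.0299
grasp_force: 24.9
```

>>> {"name": "apply_moves", "arguments": {"motion": [{"xyz": [-5,0,-40],"twist": 0,"jaw": -1},{"xyz": [-10,0,-80],"twist": 0,"jaw": -1},{"xyz": [-15,0,-120],"twist": 0,"jaw": -1},{"xyz": [-20,0,-160],"twist": 0,"jaw": -1}]}}

```text
time: 6.4
ee_pos: [0.4984, -0.0907, 0.406]
tcp_rot: [-179.9, 7.2, -110.1]
wrist_force: [1.2, -0.7, -0.2]
opening: 0.0296
grasp_force: 25.0
```

```bash
python3 -c "
from h import *
sh([.36,.25,.44],[.19,.515,.47])
from workcell import camera,camera_params
P=camera_params('side'); p,d=camera('side'); cv2.imwrite('pics/s1.png',p[...,::-1]); np.savez('pics/s1.npz',p=p,d=d,**P)"
```

```text
q [-14.1   5.1  28.3 112.4   7.1 -83.9] pos [ 0.4984 -0.0907  0.406 ] rot [-179.9    7.2 -110.1] toolz [ 0.044  0.117 -0.992]
[0.36, 0.25, 0.44] shift [-2.744e+02  2.472e+02 -1.000e-01] dist 369
[0.19, 0.515, 0.47] shift [-467.   498.    -6.4] dist 683
```

View pics/s1.png

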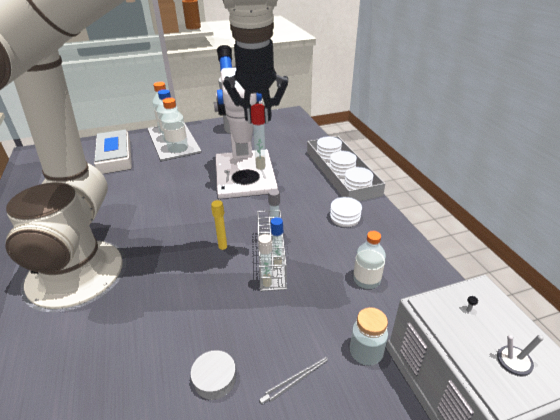

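>>> {"name": "apply_moves", "arguments": {"motion": [{"xyz": [-42,38,0],"twist": 0,"jaw": -1},{"xyz": [-84,76,0],"twist": 0,"jaw": -1},{"xyz": [-126,114,0],"twist": 0,"jaw": -1},{"xyz": [-168,152,0],"twist": 0,"jaw": -1},{"xyz": [-210,190,0],"twist": 0,"jaw": -1}]}}

```text
time: 7.08
ee_pos: [0.3908, 0.1715, 0.431]
tcp_rot: [-179.9, 7.2, -110.2]
wrist_force: [1.1, -0.9, -0.6]
opening: 0.0297
grasp_force: 25.2
```

```bash
python3 -c "
from h import *
sh([.19,.515,.47])"
```

```text
q [ 20.3  -7.6  18.9 111.8   5.4 -49.3] pos [0.3908 0.1715 0.431 ] rot [-179.9    7.2 -110.2] toolz [ 0.044  0.117 -0.992]
[0.19, 0.515, 0.47] shift [-256.2  306.9   -7.4] dist 400
```

>>> {"name": "apply_moves", "arguments": {"motion": [{"xyz": [-40,40,0],"twist": 0,"jaw": -1},{"xyz": [-80,84,0],"twist": 0,"jaw": -1},{"xyz": [-120,130,-2],"twist": 0,"jaw": -1},{"xyz": [-155,180,-4],"twist": 0,"jaw": -1},{"xyz": [-190,225,-6],"twist": 0,"jaw": -1}]}}

```text
time: 7.7
ee_pos: [0.2437, 0.4252, 0.4606]
tcp_rot: [-180.0, 7.2, -110.1]
wrist_force: [1.2, 0.2, -1.0]
opening: 0.0299
grasp_force: 25.2
```

```bash
python3 -c "
from h import *
sh([.19,.515,.47])"
```

```text
q [ 59.5   1.   30.8 112.8   1.3 -10.3] pos [0.2437 0.4252 0.4606] rot [-180.     7.2 -110.1] toolz [ 0.044  0.118 -0.992]
[0.19, 0.515, 0.47] shift [-66.6  81.3  -1.1] dist 105
```

>>> {"name": "apply_moves", "arguments": {"motion": [{"xyz": [-35,42,0],"twist": 0,"jaw": -1},{"xyz": [-67,81,0],"twist": 0,"jaw": -1},{"xyz": [-67,81,-60],"twist": 0,"jaw": -1},{"xyz": [-67,81,-120],"twist": 0,"jaw": -1},{"xyz": [-67,81,-180],"twist": 0,"jaw": -1}]}}

```text
time: 8.32
ee_pos: [0.1822, 0.488, 0.5691]
tcp_rot: [-180.0, 9.7, -110.1]
wrist_force: [-1.3, -1.4, 1.3]
opening: 0.0297
grasp_force: 25.2
```

>>> {"name": "apply_moves", "arguments": {"motion": [{"xyz": [-8,0,-60],"twist": 0,"jaw": -1},{"xyz": [-16,0,-120],"twist": 0,"jaw": -1},{"xyz": [-24,0,-180],"twist": 0,"jaw": -1},{"xyz": [-32,0,-240],"twist": 0,"jaw": -1},{"xyz": [-40,0,-300],"twist": 0,"jaw": -1}]}}

```text
time: 8.95
ee_pos: [0.171, 0.4575, 0.6076]
tcp_rot: [-179.9, 14.1, -110.1]
wrist_force: [-1.6, 0.8, -0.9]
opening: 0.0297
grasp_force: 25.2
```

```bash
python3 -c "
from h import *
sh([.19,.515,.47])"
```

```text
q [ 69.5  16.1  70.7 130.5   0.   -0.4] pos [0.171  0.4575 0.6076] rot [-179.9   14.1 -110.1] toolz [ 0.085  0.229 -0.97 ]
[0.19, 0.515, 0.47] shift [-25.1   2.1 148.2] dist 150
```

>>> {"name": "apply_moves", "arguments": {"motion": [{"xyz": [40,0,-45],"twist": 0,"jaw": -1},{"xyz": [80,0,-90],"twist": 0,"jaw": -1},{"xyz": [120,0,-135],"twist": 0,"jaw": -1},{"xyz": [160,0,-180],"twist": 0,"jaw": -1},{"xyz": [200,0,-225],"twist": 0,"jaw": -1}]}}

```text
time: 9.57
ee_pos: [0.1541, 0.4098, 0.6572]
tcp_rot: [-179.9, 20.3, -110.1]
wrist_force: [0.4, 0.8, -1.4]
opening: 0.0297
grasp_force: 25.2
```

```bash
python3 -c "
from h import *
sh([.19,.515,.47])"
```

```text
q [ 6.940e+01  1.000e+01  7.070e+01  1.304e+02  1.000e-01 -5.000e-01] pos [0.1541 0.4098 0.6572] rot [-179.9   20.3 -110.1] toolz [ 0.121  0.325 -0.938]
[0.19, 0.515, 0.47] shift [-39.4   3.  214.1] dist 218
```

>>> {"name": "apply_moves", "arguments": {"motion": [{"xyz": [250,0,-250],"twist": 0,"jaw": -1},{"xyz": [250,0,-250],"twist": 0,"jaw": -1},{"xyz": [250,0,-250],"twist": 0,"jaw": -1},{"xyz": [250,0,-250],"twist": 0,"jaw": -1},{"xyz": [250,0,-250],"twist": 0,"jaw": -1}]}}

```text
time: 10.2
ee_pos: [0.1359, 0.3578, 0.7006]
tcp_rot: [-179.8, 26.3, -110.1]
wrist_force: [-0.3, 0.7, -0.8]
opening: 0.0303
grasp_force: 25.2
```

>>> {"name": "apply_moves", "arguments": {"motion": [{"xyz": [250,0,-150],"twist": 0,"jaw": -1},{"xyz": [250,0,-150],"twist": 0,"jaw": -1},{"xyz": [250,0,-150],"twist": 0,"jaw": -1},{"xyz": [250,0,-150],"twist": 0,"jaw": -1},{"xyz": [250,0,-150],"twist": 0,"jaw": -1}]}}

```text
time: 10.82
ee_pos: [0.0665, 0.1729, 0.7203]
tcp_rot: [-176.2, 36.0, -108.5]
wrist_force: [0.7, 0.3, -0.4]
opening: 0.03
grasp_force: 25.2
```

```bash
python3 -c "
from h import *
sh([.19,.515,.47])"
```

```text
q [ 90.6 -22.3  51.6 130.5 -14.8  15.9] pos [0.0665 0.1729 0.7203] rot [-176.2   36.  -108.5] toolz [ 0.249  0.535 -0.807]
[0.19, 0.515, 0.47] shift [-147.1   19.   415.8] dist 442
```

>>> {"name": "apply_moves", "arguments": {"motion": [{"xyz": [-50,0,16],"twist": 0,"jaw": -1},{"xyz": [-100,0,32],"twist": 0,"jaw": -1},{"xyz": [-150,0,48],"twist": 0,"jaw": -1},{"xyz": [-300,0,-150],"twist": 0,"jaw": -1},{"xyz": [-300,0,-150],"twist": 0,"jaw": -1}]}}

```text
time: 11.45
ee_pos: [0.0839, 0.2801, 0.7594]
tcp_rot: [-175.6, 36.9, -108.0]
wrist_force: [-1.5, 0.0, -0.6]
opening: 0.0299
grasp_force: 25.3
```

```bash
python3 -c "
from h import *
sh([.19,.515,.47])"
```

```text
q [ 83.6  -5.3  70.7 130.5 -11.2   9.4] pos [0.0839 0.2801 0.7594] rot [-175.6   36.9 -108. ] toolz [ 0.257  0.546 -0.798]
[0.19, 0.515, 0.47] shift [-31.3   1.  386.3] dist 388
```

>>> {"name": "apply_moves", "arguments": {"motion": [{"xyz": [40,-60,-280],"twist": 0,"jaw": -1},{"xyz": [40,-60,-280],"twist": 0,"jaw": -1},{"xyz": [40,-60,-280],"twist": 0,"jaw": -1},{"xyz": [40,-60,-280],"twist": 0,"jaw": -1},{"xyz": [40,-60,-280],"twist": 0,"jaw": -1}]}}

```text
time: 12.08
ee_pos: [0.0874, 0.1864, 0.8074]
tcp_rot: [-173.1, 48.3, -106.7]
wrist_force: [-0.1, 0.8, -1.0]
opening: 0.0294
grasp_force: 25.3
```

```bash
python3 -c "
from h import *
sh([.19,.515,.47])"
```

```text
q [ 94.  -14.4  70.7 130.5 -21.9  14.6] pos [0.0874 0.1864 0.8074] rot [-173.1   48.3 -106.7] toolz [ 0.327  0.676 -0.66 ]
[0.19, 0.515, 0.47] shift [ 23.2  53.6 478.5] dist 482
```

>>> {"name": "apply_moves", "arguments": {"motion": [{"xyz": [40,-60,-280],"twist": 0,"jaw": -1},{"xyz": [40,-60,-280],"twist": 0,"jaw": -1}]}}

```text
time: 12.32
ee_pos: [0.0665, 0.1136, 0.8109]
tcp_rot: [-172.1, 50.3, -104.9]
wrist_force: [1.2, -1.7, -0.0]
opening: 0.0296
grasp_force: 25.3
```

```bash
python3 -c "
from h import *
from workcell import camera,camera_params,sensors
sh([.4,.1,.4])
for n in('side','scene','wrist'):
    P=camera_params(n); p,d=camera(n); cv2.imwrite(f'pics/t_{n}.png',p[...,::-1]); np.savez(f'pics/t_{n}.npz',p=p,d=d,**P)
    p,d,w=pc('t_'+n); o=sensors.get_obs()['ee_pos']
    m=(np.linalg.norm(w-o,axis=-1)<.17)&(d>0); 
    hsv=cv2.cvtColor(p.astype(np.uint8),cv2.COLOR_RGB2HSV); red=m&(p[...,0]>100)&(p[...,1]<70); print(n,m.sum(),red.sum(),w[red].mean(0) if red.any() else 0)
cv2.imwrite('pics/t_all.png',np.hstack([cv2.resize(cv2.imread(f'pics/t_{n}.png'),(400,300)) for n in('side','wrist')]))
"
```

```text
q [ 73.7 -20.1  70.7 130.5  -6.8  -0.9] pos [0.0665 0.1136 0.8109] rot [-172.1   50.3 -104.9] toolz [ 0.329  0.701 -0.633]
[0.4, 0.1, 0.4] shift [ 269.6 -278.9  360.4] dist 529
side 0 0 0
scene 0 0 0
wrist 50184 3699 [0.06143256 0.09752125 0.82748909]
```

View pics/t_all.png

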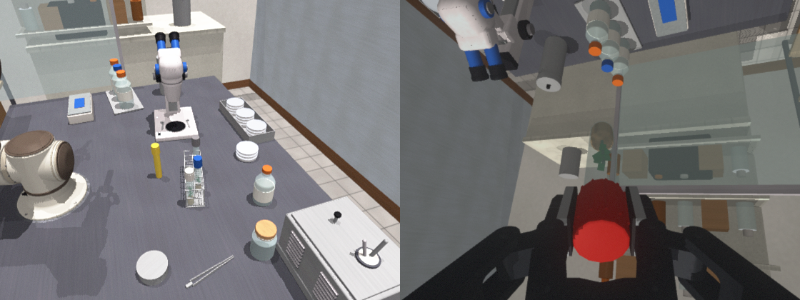

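```bash
cat >> h.py <<'E'
S=lambda a:np.sin(np.radians(a)); C=lambda a:np.cos(np.radians(a))
def pl(q2,q3): # rows r,z in a,h,L1,L2,o
    e=q3-q2; return np.array([[1,0,S(q2),C(e),-S(e)],[0,1,C(q2),S(e),C(e)]]),e
def fitfk():
    D=[(5.011,10.034,95.1,.5498,.24757),(22.964,70.704,130.454,.5384,.5461),(11.566,44.66,115.82,.5513,.4761),(16.1,70.7,130.5,.4884,.6076),(10,70.7,130.4,.4378,.6572)]
    A=[];b=[]
    for q2,q3,q4,r,z in D:
        M,e=pl(q2,q3); s=q4-e; A+=np.c_[M,[C(s),-S(s)]].tolist(); b+=[r,z]
    return np.linalg.lstsq(np.array(A),np.array(b),rcond=None)
E
python3 - <<'E'
from h import *
np.set_printoptions(precision=3,suppress=True)
x,res,rk,sv=fitfk(); print(x,res,sv)
from workcell import sensors
o=sensors.get_obs(); R=Ro.from_euler('xyz',o['tcp_rot'],degrees=True).as_matrix()
dn=R@[.125,0,.992]; print('tube down',dn,'tilt',np.degrees(np.arccos(-dn[2])),'az',np.degrees(np.arctan2(dn[1],dn[0])),'tooly',R[:,1])
t=np.array([.535,.263,.10])-.0924*dn; print('TCP target',t)
for L in(.06,.12,.2,.25): print('back',L,t-L*R[:,2])
E
```

```text
[-0.     0.157  0.421  0.519  0.036  0.411] [0.] [4.372 3.178 0.691 0.542 0.13  0.037]
tube down [ 0.316  0.615 -0.722] tilt 43.739451738054946 az 62.787315877899346 tooly [-0.924  0.373 -0.087]
TCP target [0.506 0.206 0.167]
back 0.06 [0.485 0.164 0.205]
back 0.12 [0.465 0.123 0.243]
back 0.2 [0.438 0.067 0.293]
back 0.25 [0.421 0.032 0.325]
```

Run:
```python
from h import *
from workcell import camera_params,sensors
sh([.235,.488,.74])
P=camera_params('wrist'); Rc=cv2.Rodrigues(P['rvec'])[0]; o=sensors.get_obs(); R=Ro.from_euler('xyz',o['tcp_rot'],degrees=True).as_matrix()
print('cam in tool',R.T@(-Rc.T@np.ravel(P['tvec'])-o['ee_pos']))
```

```text
q [ 73.  -20.3  70.7 130.5  -7.   -0.6] pos [0.0683 0.1112 0.8113] rot [-172.2   50.4 -106. ] toolz [ 0.341  0.697 -0.631]
[0.235, 0.488, 0.74] shift [-205.    -7.2  364.3] dist 418
cam in tool [ 0.07924491 -0.00027268 -0.12663561]
```

>>> {"name": "apply_moves", "arguments": {"motion": [{"xyz": [-25,-1,45],"twist": 0,"jaw": -1},{"xyz": [-51,-2,90],"twist": 0,"jaw": -1},{"xyz": [-77,-3,137],"twist": 0,"jaw": -1},{"xyz": [-102,-4,182],"twist": 0,"jaw": -1},{"xyz": [-128,-5,228],"twist": 0,"jaw": -1}]}}

```text
time: 13.1
ee_pos: [0.1581, 0.3171, 0.7702]
tcp_rot: [-172.2, 50.1, -106.0]
wrist_force: [-0.6, 0.1, -1.0]
opening: 0.0299
grasp_force: 25.3
```

Run:
```python
from h import *
sh([.235,.488,.74],[.385,.368,.72])
```

```text
q [ 62.9 -22.1  42.1 103.6   0.8  -7.1] pos [0.1581 0.3171 0.7702] rot [-172.2   50.1 -106. ] toolz [ 0.339  0.694 -0.635]
[0.235, 0.488, 0.74] shift [-95.7  -4.8 163.9] dist 190
[0.385, 0.368, 0.72] shift [ -32.9 -186.4  144.2] dist 238
```

>>> {"name": "apply_moves", "arguments": {"motion": [{"xyz": [-28,-1,48],"twist": 0,"jaw": -1},{"xyz": [-56,-3,96],"twist": 0,"jaw": -1},{"xyz": [-84,-5,144],"twist": 0,"jaw": -1},{"xyz": [-75,-45,144],"twist": 0,"jaw": -1},{"xyz": [-65,-90,144],"twist": 0,"jaw": -1}]}}

```text
time: 13.72
ee_pos: [0.3011, 0.4241, 0.7348]
tcp_rot: [-172.4, 50.0, -105.8]
wrist_force: [-0.2, 0.6, 0.3]
opening: 0.0299
grasp_force: 25.3
```

Run:
```python
from h import *
sh([.385,.368,.72],[.48,.19,.66])
```

```text
q [ 48.4 -11.7  39.8  92.2  12.2 -16.7] pos [0.3011 0.4241 0.7348] rot [-172.4   50.  -105.8] toolz [ 0.334  0.694 -0.638]
[0.385, 0.368, 0.72] shift [ 31.3 -97.   -1.5] dist 102
[0.48, 0.19, 0.66] shift [ 170.7 -245.3  -55. ] dist 304
```

>>> {"name": "apply_moves", "arguments": {"motion": [{"xyz": [16,-48,0],"twist": 0,"jaw": -1},{"xyz": [31,-97,-2],"twist": 0,"jaw": -1},{"xyz": [65,-134,-14],"twist": 0,"jaw": -1},{"xyz": [100,-171,-28],"twist": 0,"jaw": -1},{"xyz": [136,-208,-42],"twist": 0,"jaw": -1}]}}

```text
time: 14.35
ee_pos: [0.4557, 0.2307, 0.6757]
tcp_rot: [-172.5, 50.1, -106.0]
wrist_force: [0.6, 1.1, -0.5]
opening: 0.0298
grasp_force: 25.3
```

Run:
```python
from h import *
sh([.48,.12,.6],[.48,.05,.5],[.48,.05,.22])
```

```text
q [  6.9  -7.5  37.1 101.3  40.5 -50.9] pos [0.4557 0.2307 0.6757] rot [-172.5   50.1 -106. ] toolz [ 0.336  0.695 -0.635]
[0.48, 0.12, 0.6] shift [122.  -57.1 -20.7] dist 136
[0.48, 0.05, 0.5] shift [241.9 -74.6  -5.8] dist 253
[0.48, 0.05, 0.22] shift [456.8 -51.1 172.1] dist 491
```

>>> {"name": "apply_moves", "arguments": {"motion": [{"xyz": [48,-22,-8],"twist": 0,"jaw": -1},{"xyz": [96,-45,-16],"twist": 0,"jaw": -1},{"xyz": [142,-60,-18],"twist": 0,"jaw": -1},{"xyz": [190,-68,-12],"twist": 0,"jaw": -1},{"xyz": [240,-74,-6],"twist": 0,"jaw": -1}]}}

```text
time: 14.98
ee_pos: [0.4791, 0.0513, 0.5003]
tcp_rot: [-172.5, 50.2, -106.1]
wrist_force: [-0.0, 0.2, -0.7]
opening: 0.0298
grasp_force: 25.3
```

Run:
```python
from h import *
sh([.48,.05,.25])
```

```text
q [-19.2  -9.6  13.8 105.4  50.1 -85.9] pos [0.4791 0.0513 0.5003] rot [-172.5   50.2 -106.1] toolz [ 0.336  0.696 -0.635]
[0.48, 0.05, 0.25] shift [192.9  19.5 158.3] dist 250
```

>>> {"name": "apply_moves", "arguments": {"motion": [{"xyz": [39,4,32],"twist": 0,"jaw": -1},{"xyz": [78,8,64],"twist": 0,"jaw": -1},{"xyz": [117,12,96],"twist": 0,"jaw": -1},{"xyz": [156,16,128],"twist": 0,"jaw": -1},{"xyz": [193,20,158],"twist": 0,"jaw": -1}]}}

```text
time: 15.6
ee_pos: [0.479, 0.0514, 0.2495]
tcp_rot: [-172.6, 50.2, -106.1]
wrist_force: [0.8, -0.2, -0.9]
opening: 0.0295
grasp_force: 25.3
```

Run:
```python
from h import *
from workcell import camera,camera_params,sensors
np.set_printoptions(precision=4,suppress=True)
sh()
for n in('side','scene','wrist'):
    P=camera_params(n); p,d=camera(n); cv2.imwrite(f'pics/u_{n}.png',p[...,::-1]); np.savez(f'pics/u_{n}.npz',p=p,d=d,**P)
o=sensors.get_obs(); R=Ro.from_euler('xyz',o['tcp_rot'],degrees=True).as_matrix(); dn=R@[.125,0,.992]
for n in('side','scene','wrist'):
    _,_,K,Rc,t=load('u_'+n)
    for k in(0,.0924,.1344,-.02):
        c=Rc@(o['ee_pos']+k*dn)+t; print(n,k,(K@c/c[2])[:2].round(1))
a=cv2.imread('pics/u_side.png')[90:240,180:330]; b=cv2.imread('pics/u_scene.png')[80:230,220:370]
cv2.imwrite('pics/u_all.png',np.hstack([cv2.resize(a,(400,400),interpolation=2),cv2.resize(b,(400,400),interpolation=2)]))
```

```text
q [-19.1 -17.7 -21.4  78.4  50.1 -85.9] pos [0.479  0.0514 0.2495] rot [-172.6   50.2 -106.1] toolz [ 0.335  0.696 -0.635]
side 0 [238.8 150. ]
side 0.0924 [245.6 160.1]
side 0.1344 [248.3 164.1]
side -0.02 [237.2 147.6]
scene 0 [285.4 130.4]
scene 0.0924 [304.  139.7]
scene 0.1344 [311.7 143.5]
scene -0.02 [281.1 128.3]
wrist 0 [279.2 306.6]
wrist 0.0924 [279.7 209.1]
wrist 0.1344 [279.9 185.1]
wrist -0.02 [279.  344.8]
```

View pics/u_all.png

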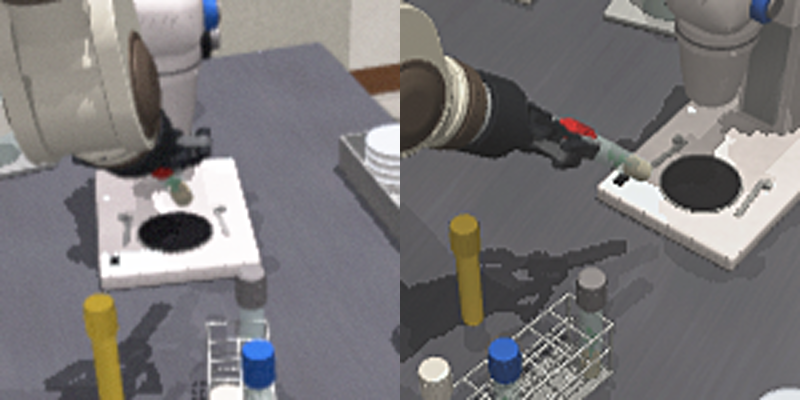

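View pics/u_wrist.png

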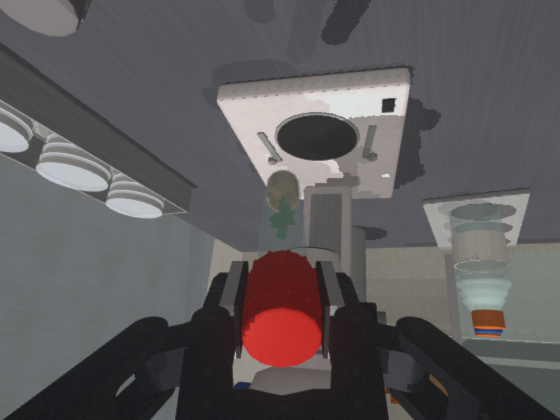

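Run:
```python
from h import *
from workcell import sensors
o=sensors.get_obs(); R=Ro.from_euler('xyz',o['tcp_rot'],degrees=True).as_matrix(); dn=R@[.125,0,.992]
t=np.array([.535,.263,.10])-.0924*dn; print(np.degrees(np.arccos(-dn[2])))
sh(t-[.02,.117,-.005],t-[.01,.055,0],t)
```

```text
43.450867124405264
q [-19.2 -17.7 -21.3  78.6  50.1 -85.9] pos [0.4784 0.0515 0.2504] rot [-172.8   50.2 -106.3] toolz [ 0.334  0.697 -0.635]
[0.48649293 0.0892299  0.17207911] shift [35.6 12.7 78.7] dist 87
[0.49649293 0.1512299  0.16707911] shift [ -0.5  26.8 128.4] dist 131
[0.50649293 0.2062299  0.16707911] shift [-36.1  38.  170.1] dist 178
```

Tube is held rigidly, with its plant where predicted (wrist px 283,213). Approaching from the front.

>>> {"name": "apply_moves", "arguments": {"motion": [{"xyz": [18,6,40],"twist": 0,"jaw": -1},{"xyz": [35.5,12.5,78.5],"twist": 0,"jaw": -1},{"xyz": [24,17,95],"twist": 0,"jaw": -1},{"xyz": [12,22,112],"twist": 0,"jaw": -1},{"xyz": [-0.5,27,128.5],"twist": 0,"jaw": -1}]}}

```text
time: 16.38
ee_pos: [0.4991, 0.1514, 0.1726]
tcp_rot: [-172.1, 50.3, -105.7]
wrist_force: [-0.1, 0.3, -0.4]
opening: 0.0297
grasp_force: 25.3
```

Run:
```python
from h import *
sh([.5065,.2062,.1671])
```

```text
q [ -4.9 -22.9 -34.9  54.2  46.2 -65.2] pos [0.4991 0.1514 0.1726] rot [-172.1   50.3 -105.7] toolz [ 0.339  0.696 -0.633]
[0.5065, 0.2062, 0.1671] shift [-30.8  14.   44.1] dist 56
```

>>> {"name": "apply_moves", "arguments": {"motion": [{"xyz": [-10,5,14],"twist": 0,"jaw": -1},{"xyz": [-20,9,29],"twist": 0,"jaw": -1},{"xyz": [-31,14,44],"twist": 0,"jaw": -1},{"xyz": [-31,14,44],"twist": 0,"jaw": -1},{"xyz": [-31,14,44],"twist": 0,"jaw": -1}]}}

```text
time: 17.0
ee_pos: [0.5058, 0.2053, 0.1661]
tcp_rot: [-172.2, 50.2, -105.8]
wrist_force: [0.6, -0.4, -0.8]
opening: 0.0298
grasp_force: 25.3
```

Run:
```python
from h import *
from workcell import camera,camera_params,sensors
o=sensors.get_obs(); R=Ro.from_euler('xyz',o['tcp_rot'],degrees=True).as_matrix(); dn=R@[.125,0,.992]
t=np.array([.535,.263,.10])-.0924*dn; print(o['wrist_force'],np.degrees(np.arccos(-dn[2])),'plant',o['ee_pos']+.0924*dn); sh(t)
for n in('side','scene','wrist'):
    P=camera_params(n); p,d=camera(n); cv2.imwrite(f'pics/v_{n}.png',p[...,::-1]); np.savez(f'pics/v_{n}.npz',p=p,d=d,**P)
    _,_,K,Rc,tt=load('v_'+n)
    for k in(.0924,.1344):
        c=Rc@(o['ee_pos']+k*dn)+tt; print(n,k,(K@c/c[2])[:2].round(1))
    c=Rc@np.array([.535,.263,.03])+tt; print('stage',(K@c/c[2])[:2].round(1)); c=Rc@np.array([.535,.263,.17])+tt; print('lens',(K@c/c[2])[:2].round(1))
a=cv2.imread('pics/v_wrist.png'); b=cv2.imread('pics/v_scene.png')[70:220,270:420]
cv2.imwrite('pics/v_all.png',np.hstack([cv2.resize(a,(440,330)),cv2.resize(b,(330,330),interpolation=2)]))
```

```text
[ 0.60284847 -0.39339952 -0.75835543] 43.559331334671285 plant [0.53486033 0.26193091 0.09916316]
q [  2.6 -24.  -37.2  46.5  42.8 -55.8] pos [0.5058 0.2053 0.1661] rot [-172.2   50.2 -105.8] toolz [ 0.339  0.696 -0.634]
[0.50596237 0.20635678 0.16695869] shift [-1.3  0.2  0.3] dist 1
side 0.0924 [244.  158.8]
side 0.1344 [246.5 162.4]
stage [245.4 176.3]
lens [242.4 139.5]
scene 0.0924 [333.7 132.7]
scene 0.1344 [340.1 136.3]
stage [332.2 148.6]
lens [335.8 114.7]
wrist 0.0924 [282.4 204.3]
wrist 0.1344 [282.4 181.1]
stage [291.1 116. ]
lens [272.2 318.9]
```

View pics/v_all.png

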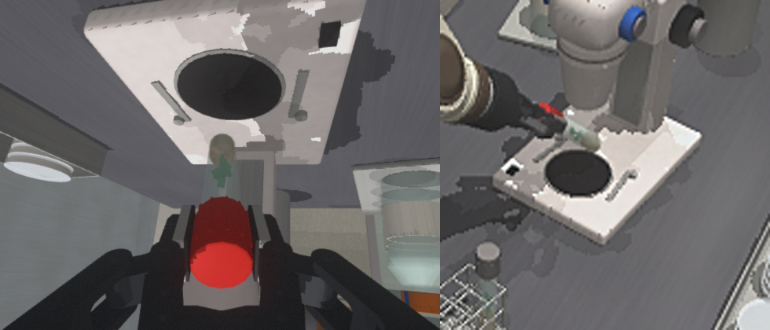

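>>> {"name": "apply_moves", "arguments": {"motion": [{"xyz": [-1.3,0,0.3],"twist": 0,"jaw": -1},{"xyz": [-1.3,0,0.3],"twist": 0,"jaw": -1},{"xyz": [-1.3,0,0.3],"twist": 0,"jaw": -1},{"xyz": [-1.3,0,0.3],"twist": 0,"jaw": -1},{"xyz": [-1.3,0,0.3],"twist": 0,"jaw": -1}]}}

```text
time: 17.77
ee_pos: [0.5056, 0.2063, 0.1655]
tcp_rot: [-172.3, 50.2, -105.9]
wrist_force: [-0.6, -0.4, -0.6]
opening: 0.0301
grasp_force: 25.3
```

```bash
python3 -c "
from h import *
sh()
from workcell import bot,sensors
print(abs(sensors.get_obs()['qd']).max()); print(bot.job_done())"
```

```text
q [  2.7 -24.  -37.2  46.4  42.7 -55.6] pos [0.5056 0.2063 0.1655] rot [-172.3   50.2 -105.9] toolz [ 0.338  0.695 -0.634]
0.12800815850694588
the job is handed in; nothing more can be done
None
```

The job is handed in at 17.8 s: the red-capped tube is held still under the objective, leaning about 44° cap end up, with the plantlet within about 2–3 mm of the midpoint between lens and stage by my measurements, and no sign of contact with anything else.

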